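# Locate a spotting board on two dowels and an end stop and wedge it tight

## Task

Push the wooden board, with the white tile riding on it, over the fixture's base until it rests squarely against both steel dowels and the blue end stop. Then set the orange wedge flat and thin end first into the slot between the board's other end and the slanted blue fence, still loose and a good finger's breadth short of home, let go of it, and push or tap its thick end until it locks tight with the board still hard against dowels and stop. Keep the tile lying on the board and leave the other vessels alone.

Things in the scene. Friction and masses are not known exactly. Their poses are not given: they have to be found in the camera images.
- fixture: Locating fixture fixed to the worktop: aluminium base 232 mm (x) by 180 mm (y), 8 mm thick, with two steel dowels along its +y side, a blue end stop at +x and a slanted blue fence at -x only near its +y corner; the -y side is open. Origin: centre of its underside. +y points roughly away from the robot, +x roughly to the robot's right.
- board_home (a point): Point on the base's top (z = 8 mm) where the board's origin lies when the board touches both dowels and the end stop. Axes parallel to the fixture's: the dowels touch the board's edge at y = +60 mm from this point, the end stop at x = +72.5 mm.
- dowel_l (a point): Axis of the dowel at (-46, +66) mm from board_home, at the base's top. Dowels are steel, 12 mm in diameter, tops 38 mm above the worktop.
- dowel_r (a point): Axis of the other dowel, at (+30, +66) mm from board_home, at the base's top.
- end_stop (a point): Middle of the end stop's inner face at the base's top, (+72.5, +15) mm from board_home. The stop is a straight blue bar, 90 mm long along y, 16 mm thick, top 26 mm above the worktop.
- fence (a point): Middle of the fence's slanted inner face at the base's top. The fence is a blue bar 54 mm long, 18 mm thick, top 26 mm (screw heads 27 mm) above the worktop; its inner face runs from (-114, +24) to (-106, +78) mm from board_home, so that the slot between it and the board narrows towards +y.
- wedge_home (a point): Point on the base's top where the wedge's origin lies when the wedge is tight beside the located board, (-94, +15) mm from board_home; axes parallel to the fixture's. The slot is entered from its -y end and the wedge driven to +y. Each 7 mm short of this point along y leaves 1 mm of play in x. A push of 10 to 20 N on the thick end locks it; it stays tight by friction.
- board: Small wooden board, 145 mm (x) by 120 mm (y), 12 mm thick, about 0.12 kg, loose on the fixture's base. Origin: centre of its underside. It starts 12 to 35 mm back from the dowels, 10 to 26 mm back from the end stop and up to 0.12 rad askew; its axes point as the fixture's when located.
- tile: White glazed spotting tile, 60 mm (x) by 70 mm (y), 7 mm thick, 0.075 kg, lying loose near the middle of the board. Origin: centre of its underside.
- wedge: Orange wedge, 120 mm long (y), 20 mm high, 0.15 kg, flat on the worktop left of the fixture. Origin: middle of its underside. Thin end (34 mm wide) at +y, thick end (51 mm) at -y. Straight side at x = +21 mm goes to the board, slanted side (-21 mm at mid-length) to the fence. Black grip rib on top, centred: 16 mm (x) by 60 mm (y), 20 to 50 mm above the underside. Home: axes as the fixture's.
- reagent: Bystander, loose: small clear round reagent bottle with pale blue content, 58 mm across, 114 mm tall. Origin: centre of its underside. Leave it alone.
- flask: Bystander, loose: conical flask with pink content and black stopper, 68 mm across, 130 mm tall. Origin: centre of its underside. Leave it alone.
- dropper: Bystander, loose: dropper bottle with red rubber bulb, 42 mm across, 122 mm tall. Origin: centre of its underside. Leave it alone.
- pot: Bystander, loose: small clear glass weighing pot with a knobbed lid, 42 mm across, 62 mm tall. Origin: centre of its underside. Leave it alone.
Things that resemble listed ones, but are neither listed nor needed, are in the scene too. Of the things shaped like the wedge, the orange one is meant.

How it is judged:
By the outcome, as a careful person would: the job done as asked, in the order asked, and still so for the second after the job is handed in, with the robot touching nothing.
It also fails if it takes over 72 s, if anything falls off the work surface, if the arm or the gripper's body presses on something with over 40 N, if the wrist force passes 120 N, or if a joint passes its speed limit or range.

## Robot

A 6-joint arm with a two-finger parallel gripper is mounted at the origin on a cart in front of the work surface, level with it; the furniture and walls round the work are solid. World frame = base frame: x ahead of the robot, y to its left, z up, the work surface at z = 0. Lengths are in m, angles in rad, forces in N, time in s.
With the tool pointing down it reaches from about 0.35 to 0.975 m from the base axis. Payload 4.9 kg.
Tool frame: the origin (TCP) lies between the finger pads; the fingertips stand 19 mm ahead of it and the grasp point (between the pads) is the TCP; z points along the fingers, y is the direction in which the jaws open and shut (so a half turn about z gives the same grasp; the last joint's range is limited). The gripper opens to 85 mm and grips with 20 to 120 N. Pads are 22 mm wide; open, the fingers measure 114 mm over their backs; the gripper's body (76 mm by 85 mm) begins 54 mm behind the grasp point. The pads swing forward as they close: fully open they stand 13 mm farther back than shut.
Start: joints at [-1.236, 0.053, 1.613, -0, 1.476, -0.119], TCP at [0.274, -0.562, 0.25] pointing down, gripper open.
Joint ranges: [-3.01, 3.01], [-1.01, 2.22], [0.06, 2.58], [-1.02, 4.17], [0.09, 2.62], [-3.14, 3.14]. Speed limits (rad/s): [2.57, 2.57, 3.14, 3.14, 3.14, 3.14].

## Interface

Orientations are given as a unit quaternion [w, x, y, z].
In Python, from plant import state, grab_frame, calibration, job_done gives the robot as it stands. The module is installed in compiled form; this text tells all that it offers.
- The arm moves only by the tool servo_tool, never from a script. Its argument "deltas" is a list that holds one entry, the list of rows, each a list of 5 numbers: the finger opening in mm, from 0 to 85.4, then the shift along the world's x, y, z in mm, then the turn about the world's z in units of 6 degrees (1.0 is 6 degrees). A call has 1 to 5 rows; each row is the pose to reach, as a shift and turn from the pose commanded when the call began; what a row does not reach only later rows make up. A row lasts 1/8 s, in which the tool goes at most 62.5 mm and 10.7 degrees, less where a joint would pass 70% of its speed; a pose out of reach is approached as far as the arm can. A call with a gripper value outside its range is refused whole. The fingers move at their own pace and stop on an object; the grip force is fixed at half the most. Time passes only in rows, so rows that repeat a pose let the fingers close. It gives the time, the measured TCP pose, the force and the opening at its end, in the units of the state.
- state(): the state, without advancing time (a new reading comes with each control period).
- grab_frame(name): name is "scene" or "top" or "wrist"; returns the picture (400x640x3 uint8, red, green, blue); there is no depth.
- calibration(name): a dict with "intrinsics" (3x3 intrinsics, pixels), "k1" (the pictures are not rectified: a ray, as slopes to the right and down, at radius r is drawn at 1 + k1 r^2 times it, then the intrinsics apply), "world_from_camera" (4x4, takes a point from camera to world coordinates). Camera axes: x right, y down, z forward; pixel columns grow to the right and rows downward; lengths in m; the calibration is good to about 2 mm. A picture is of the moment at which its call begins: read the wrist's pose just before it. calibration takes no time and is no camera call; for the wrist camera it gives the pose at the moment of the call.
- job_done(): hands the job in, once; it reports no verdict.
The state is a dict: "time": time; "joint_pos": joint angles; "joint_vel": joint speeds; "joint_efforts": joint torques, N m; "tool_pos": TCP position; "tool_rot": TCP orientation; "contact_force": force on the tool from outside, world axes, zero at the start; "ft_torque": the same for the moment, N m; "gripper_width": opening from 0.0 (shut) to 1.0 (fully open).
Only numpy, scipy, OpenCV 4.12 (cv2) and the standard library are available. Lean on these libraries where they do the work, as an engineer would, in place of code of your own. Each camera call takes 0.05 s, during which the arm holds its last target.

## Working session

There is one attempt and no reset: what is moved stays moved. The work goes in short steps, Python scripts to look and compute and a tool call to move; the robot and the scene stay as the last step left them, time stands still between calls to the robot, and variables do not carry over. Pictures are saved under pics/ and viewed, and the job is handed in when it is done.

Besides the shell and the picture viewer there is one more tool, called after "Request:" by a JSON object that holds its "api" and its "payload". servo_tool: Moves the arm, as the interface text tells. Its arguments: {"type":"object","properties":{"deltas":{"type":"array","items":{"type":"array","items":{"type":"array","items":{"type":"number"}}}}},"required":["deltas"]}

```bash
mkdir -p pics; ls; cat > h.py <<'E'
import numpy as np, cv2
from plant import state, grab_frame, calibration, job_done
def save(im,name): cv2.imwrite('pics/'+name,cv2.cvtColor(im,cv2.COLOR_RGB2BGR))
def ray(cal,u,v):
    K=np.array(cal['intrinsics']);k1=cal['k1'];T=np.array(cal['world_from_camera'])
    d=np.array([(u-K[0,2])/K[0,0],(v-K[1,2])/K[1,1]]);s=d.copy()
    for _ in range(30): s=d/(1+k1*(s@s))
    return T[:3,3],T[:3,:3]@np.array([s[0],s[1],1.])
def onz(cal,u,v,z):
    o,d=ray(cal,u,v);return o+d*(z-o[2])/d[2]
def proj(cal,p):
    K=np.array(cal['intrinsics']);T=np.array(cal['world_from_camera'])
    q=T[:3,:3].T@(np.array(p)-T[:3,3]);s=q[:2]/q[2];s=s*(1+cal['k1']*(s@s))
    return K[0,0]*s[0]+K[0,2],K[1,1]*s[1]+K[1,2]
E
python3 - <<'E'
from h import *
for n in ('top','scene'):
    c=calibration(n);im=grab_frame(n);save(im,n+'0.png');print(n,c)
print(state())
E
```

```text
pics
top {'intrinsics': array([[373.23615319,   0.        , 320.37075933],
       [  0.        , 373.23615319, 193.79838864],
       [  0.        ,   0.        ,   1.        ]]), 'k1': -0.0008532075174220151, 'world_from_camera': array([[-2.26254020e-02, -9.86174925e-01,  1.64155746e-01,
         3.65240838e-01],
       [-9.99743917e-01,  2.22464472e-02, -4.14679099e-03,
         2.03057144e-02],
       [ 4.37579156e-04, -1.64207531e-01, -9.86425717e-01,
         1.05475567e+00],
       [ 0.00000000e+00,  0.00000000e+00,  0.00000000e+00,
         1.00000000e+00]])}
scene {'intrinsics': array([[503.13027473,   0.        , 308.19503808],
       [  0.        , 503.13027473, 199.22427535],
       [  0.        ,   0.        ,   1.        ]]), 'k1': -0.12319965556249943, 'world_from_camera': array([[-0.7646782 , -0.43549429,  0.47498629, -0.21526854],
       [-0.64438462,  0.50991235, -0.5698753 ,  0.89260755],
       [ 0.00597606, -0.74184508, -0.67054468,  1.06827436],
       [ 0.        ,  0.        ,  0.        ,  1.        ]])}
{'time': 0.1, 'joint_pos': array([-1.23601154e+00,  5.33409439e-02,  1.61417274e+00,  1.12687939e-05,
        1.47599920e+00, -1.18967893e-01]), 'joint_vel': array([ 0.00032775, -0.00179308, -0.00304668,  0.00061221,  0.00214789,
        0.0005659 ]), 'joint_efforts': array([ 5.91662338e-04, -3.94900811e+01, -3.71363211e+01, -2.16911690e-04,
        3.89507521e-03, -6.92554835e-06]), 'tool_pos': array([ 0.27380785, -0.56123717,  0.24914527]), 'tool_rot': array([-9.55136571e-04,  9.74373441e-01,  2.24934382e-01, -9.78278229e-05]), 'contact_force': array([-0.20429121, -0.02490021, -0.08462105]), 'ft_torque': array([ 0.04943614, -0.08305346, -0.02507682]), 'gripper_width': 0.9976024111162358}
```

View pics/top0.png

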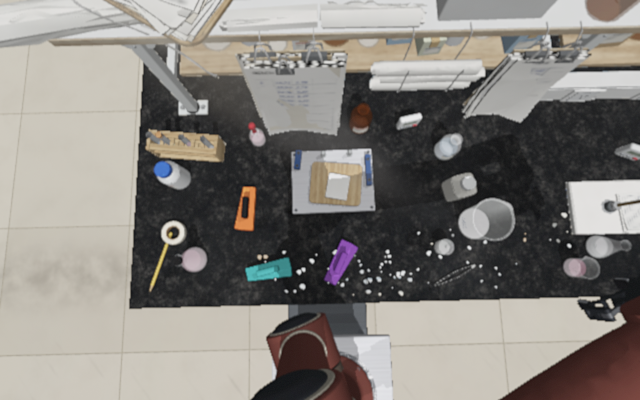

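View pics/scene0.png

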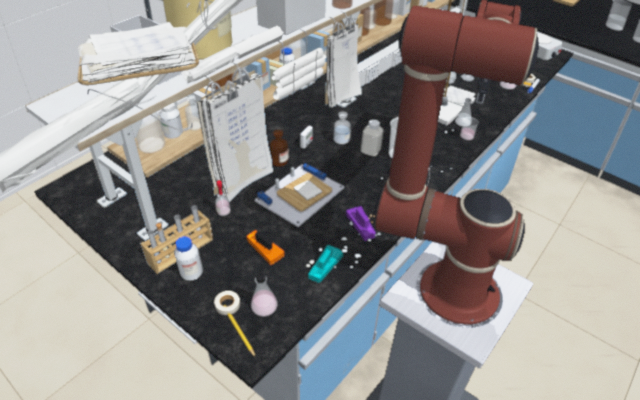

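The top view shows three wedge-shaped things: orange (246,209), purple (341,261) and teal (269,270). The orange one fits, by its colour and because it lies left of the fixture at (333,181). I'll enlarge that area to confirm.

```bash
python3 - <<'E'
from h import *
im=cv2.imread('pics/top0.png');cv2.imwrite('pics/crop0.png',cv2.resize(im[135:245,225:385],None,fx=5,fy=5,interpolation=cv2.INTER_CUBIC))
E
```

```text
(no output)
```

View pics/crop0.png

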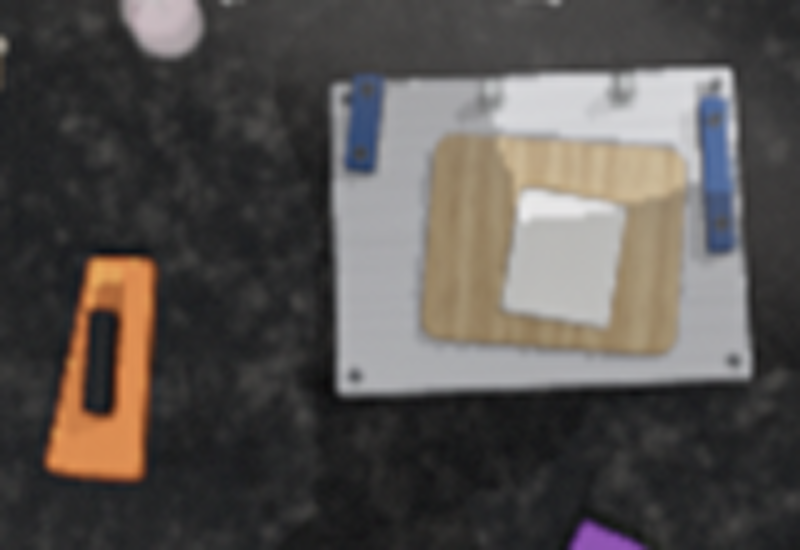

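The crop confirms it: the orange wedge is at top pixel (246,209), thin end up (+y). The board is askew on the base, with the tile at about (338,186). Next I'll get rough world positions from this view.

```bash
cat >> h.py <<'E'
def fitrect(pts): # order from minAreaRect
    return cv2.minAreaRect(np.float32(pts))
E
python3 - <<'E'
from h import *
c=calibration('top')
C=lambda x,y:(225+(x+.5)/5-.5,135+(y+.5)/5-.5)
P={'tl':(330,85,8),'tr':(735,68,8),'br':(750,380,8),'bl':(338,397,8),'hole_bl':(355,376,8),'hole_br':(733,360,8),
'stop_t':(712,97,26),'stop_b':(720,250,26),'fence_t':(367,76,26),'fence_b':(360,172,26),'dl':(490,83,38),'dr':(624,75,38),
'b_tl':(438,133,20),'b_tr':(686,147,20),'b_br':(678,355,20),'b_bl':(420,340,20),
't1':(518,188,27),'t2':(627,205,27),'t3':(608,328,27),'t4':(502,310,27),
'w_tl':(90,257,20),'w_tr':(157,258,20),'w_br':(142,482,20),'w_bl':(46,472,20),'rib_t':(104,310,50),'rib_b':(97,415,50)}
for k,(x,y,z) in P.items(): print(k,(onz(c,*C(x,y),z/1000)*1000).round(0))
for k,(u,v) in {'dropper':(257,135),'flask':(195,260),'purple':(341,261),'reagent?':(448,150),'pot':(443,247)}.items(): print(k,(onz(c,u,v,.05)*1000).round(0))
E
```

```text
tl [665.  99.   8.]
tr [ 670. -136.    8.]
br [ 488. -136.    8.]
bl [484.  97.   8.]
hole_bl [495.  87.   8.]
hole_br [ 500. -127.    8.]
stop_t [ 648. -119.   26.]
stop_b [ 560. -120.   26.]
fence_t [665.  77.  26.]
fence_b [609.  82.  26.]
dl [656.   7.  38.]
dr [659. -69.  38.]
b_tl [632.  37.  20.]
b_tr [ 621. -104.   20.]
b_br [501. -95.  20.]
b_bl [513.  49.  20.]
t1 [597.  -7.  27.]
t2 [586. -69.  27.]
t3 [517. -55.  27.]
t4 [528.   3.  27.]
w_tl [565. 235.  20.]
w_tr [563. 197.  20.]
w_br [437. 205.  20.]
w_bl [444. 258.  20.]
rib_t [529. 221.  50.]
rib_b [472. 224.  50.]
dropper [703. 190.  50.]
flask [362. 352.  50.]
purple [351. -34.  50.]
reagent? [ 648. -342.   50.]
pot [ 381. -308.   50.]
```

Request:
{"api": "servo_tool", "payload": {"deltas": [[[85,22,53,0,-1],[85,44,106,0,-2],[85,66,159,0,-3],[85,88,212,0,-4.1],[85,110,265,0,-4.1]]]}}

```text
time: 0.72
tool_pos: [0.3842, -0.2948, 0.2498]
tool_rot: [-0.0, 1.0, 0.012, -0.0]
contact_force: [0.3, 0.5, 0.4]
gripper_width: 0.995
```

Request:
{"api": "servo_tool", "payload": {"deltas": [[[85,23,53,0,0],[85,46,106,0,0],[85,69,159,0,0],[85,92,212,0,0],[85,116,260,0,0]]]}}

```text
time: 1.35
tool_pos: [0.5002, -0.0347, 0.25]
tool_rot: [0.0, 1.0, 0.012, -0.0]
contact_force: [0.4, -0.9, -0.4]
gripper_width: 0.995
```

```bash
python3 - <<'E'
from h import *
import pickle
s=state();c=calibration('wrist');im=grab_frame('wrist');save(im,'w1.png');pickle.dump((c,im),open('w1.pkl','wb'));print(s['time'],s['tool_pos'],s['joint_vel'].round(3),c)
E
```

```text
1.35 [ 0.50017678 -0.03468278  0.24999894] [ 0.858  0.391 -0.317 -0.003 -0.077  0.856] {'intrinsics': array([[284.61028214,   0.        , 316.52630352],
       [  0.        , 284.61028214, 203.00680303],
       [  0.        ,   0.        ,   1.        ]]), 'k1': 0.003532841104679036, 'world_from_camera': array([[ 2.55226533e-02, -9.57101530e-01, -2.88626499e-01,
         5.75048530e-01],
       [-9.99674239e-01, -2.44053896e-02, -7.46952648e-03,
        -3.28733065e-02],
       [ 1.05053077e-04,  2.88723118e-01, -9.57412633e-01,
         3.73359240e-01],
       [ 0.00000000e+00,  0.00000000e+00,  0.00000000e+00,
         1.00000000e+00]])}
```

View pics/w1.png

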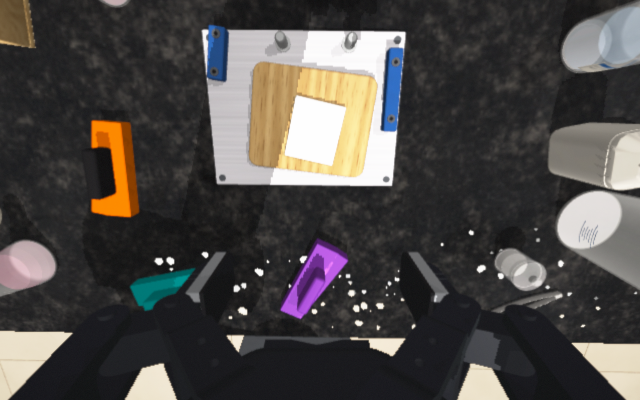

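The wrist view shows the fixture at (305,108), the board at (313,120), the tile at (315,130), and the wedge at (115,170). The arm was still moving, so I'll settle it and measure again.

Request:
{"api": "servo_tool", "payload": {"deltas": [[[85,30,30,0,0],[85,30,30,0,0],[85,30,30,0,0]]]}}

```text
time: 1.78
tool_pos: [0.5295, -0.0069, 0.2497]
tool_rot: [0.0, 1.0, 0.012, -0.001]
contact_force: [0.4, -0.6, 0.6]
gripper_width: 0.994
```

```bash
python3 - <<'E'
from h import *
import pickle
s=state();c=calibration('wrist');im=grab_frame('wrist');save(im,'w2.png');pickle.dump((c,im),open('w2.pkl','wb'));print(s['time'],s['tool_pos'],abs(s['joint_vel']).max())
b=cv2.cvtColor(im,cv2.COLOR_RGB2BGR)
cv2.imwrite('pics/w2c.png',cv2.resize(b[20:240,60:440],None,fx=2.1,fy=2.1,interpolation=cv2.INTER_CUBIC))
E
```

```text
1.775 [ 0.52952599 -0.00691644  0.24971605] 0.01595006720810389
```

View pics/w2c.png

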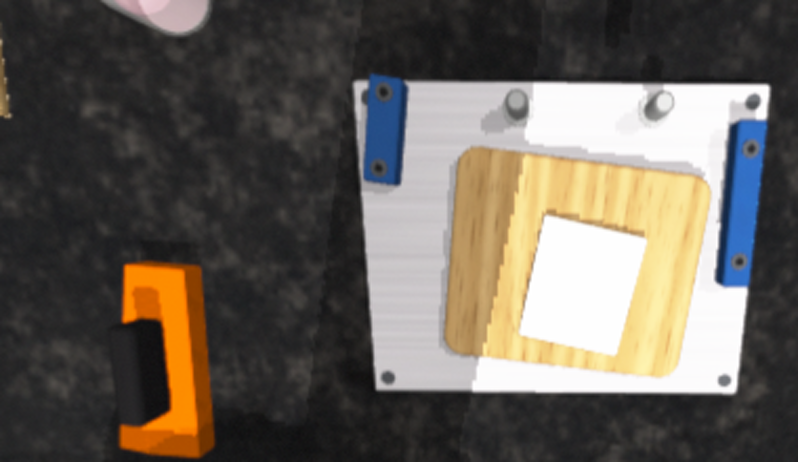

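```bash
cat >> h.py <<'E'
def C2(c,x,y,z): return onz(c,60+(x+.5)/2.1-.5,20+(y+.5)/2.1-.5,z/1000)*1000
def R(th): return np.array([[np.cos(th),-np.sin(th)],[np.sin(th),np.cos(th)]])
def quadline(pts):
    vx,vy,x0,y0=cv2.fitLine(np.float32(pts),cv2.DIST_HUBER,0,.01,.01).ravel();return np.array([x0,y0]),np.array([vx,vy])
E
python3 - <<'E'
from h import *
import pickle
c,im=pickle.load(open('w2.pkl','rb'))
hsv=cv2.cvtColor(im,cv2.COLOR_RGB2HSV)
P={'tl':(354,81,8),'tr':(769,85,8),'br':(736,392,8),'bl':(377,390,8),'h_bl':(388,377,8),'h_br':(725,380,8),'h_tr':(753,102,8),
'scr_s1':(750,148,26.5),'scr_s2':(739,261,26.5),'scr_f1':(383,91,26.5),'scr_f2':(379,168,26.5),
'dl_top':(517,100,38),'dr_top':(663,101,38)}
for k,(x,y,z) in P.items(): print(k,C2(c,x,y,z).round(1))
def mask(lo,hi):
    m=cv2.inRange(hsv,np.array(lo),np.array(hi));m=cv2.morphologyEx(m,cv2.MORPH_OPEN,np.ones((3,3)))
    cs,_=cv2.findContours(m,cv2.RETR_EXTERNAL,cv2.CHAIN_APPROX_NONE);return sorted(cs,key=cv2.contourArea)[::-1]
for n,lo,hi,z,k in (('blue',(100,120,40),(125,255,255),26,2),('board',(12,60,80),(30,200,255),20,1),('orange',(5,180,150),(16,255,255),20,1)):
    for q in mask(lo,hi)[:k]:
        p=q[:,0,:];w=np.array([onz(c,u,v,z/1000)[:2]*1000 for u,v in p],np.float32)
        r=cv2.minAreaRect(w);print(n,len(p),p.mean(0).round(),[np.round(x,1) for x in r]);print(cv2.boxPoints(r).round(1).tolist())
E
```

```text
tl [666.8  98.7   8. ]
tr [ 670.5 -130.7    8. ]
br [ 492.4 -134.     8. ]
bl [488.   95.7   8. ]
h_bl [496.8  88.3   8. ]
h_br [ 500.2 -126.     8. ]
h_tr [ 661.8 -122.9    8. ]
scr_s1 [ 636.2 -118.3   26.5]
scr_s2 [ 576.2 -119.7   26.5]
scr_f1 [659.2  78.5  26.5]
scr_f2 [621.   82.7  26.5]
dl_top [655.    7.5  38. ]
dr_top [656.4 -67.2  38. ]
blue 207 [414. 113.] [array([ 606. , -117.4]), array([86.1, 19.7]), np.float64(1.0)]
[[562.7999877929688, -108.30000305175781], [563.2000122070312, -128.0], [649.2000122070312, -126.5999984741211], [648.9000244140625, -106.9000015258789]]
blue 135 [243.  82.] [array([640.3,  78.7]), array([19.5, 53.3]), np.float64(83.8)]
[[612.7999877929688, 71.9000015258789], [665.7999877929688, 66.19999694824219], [667.9000244140625, 85.5999984741211], [614.9000244140625, 91.30000305175781]]
board 403 [332. 144.] [array([569.3, -25.5]), array([143.4, 118.3]), np.float64(84.5)]
[[503.5, -91.0999984741211], [621.2999877929688, -102.5], [635.0999755859375, 40.20000076293945], [517.2999877929688, 51.599998474121094]]
orange 106 [138. 228.] [array([458.9, 230.7]), array([27. , 51.9]), np.float64(1.4)]
[[444.79998779296875, 256.29998779296875], [446.1000061035156, 204.5], [473.1000061035156, 205.10000610351562], [471.79998779296875, 257.0]]
```

Measured:
- **Fixture:** yaw 1.0°, and board_home is (590,-39). Dowels, stop and base corners agree within 1 mm, and the measured sizes match those given.
- **Board:** skewed -6.5°, its centre (20,-13) mm off home.

I'll go down behind the board with the fingers open.

Request:
{"api": "servo_tool", "payload": {"deltas": [[[85,-62,-21,0,-0.07],[85,-62,-21,-55,-0.07],[85,-62,-21,-110,-0.07],[85,-62,-21,-165,-0.07],[85,-62,-21,-222,-0.07]]]}}

```text
time: 2.45
tool_pos: [0.4678, -0.0287, 0.0274]
tool_rot: [0.0, 1.0, 0.008, 0.001]
contact_force: [0.7, 0.5, -0.1]
gripper_width: 0.994
```

Request:
{"api": "servo_tool", "payload": {"deltas": [[[85,0,0,-4,0],[85,0,0,-4,0],[85,0,0,-8,0],[85,0,0,-8,0]]]}}

```text
time: 2.95
tool_pos: [0.4694, -0.0281, 0.0222]
tool_rot: [0.0, 1.0, 0.009, 0.002]
contact_force: [0.1, 0.2, 0.1]
gripper_width: 0.995
```

```bash
python3 - <<'E'
from h import *
s=state();im=grab_frame('scene');b=cv2.cvtColor(im,cv2.COLOR_RGB2BGR)
print(s['tool_pos'],s['contact_force'])
save(grab_frame('wrist'),'w3.png')
cv2.imwrite('pics/s3.png',cv2.resize(b[130:280,220:420],None,fx=4,fy=4,interpolation=cv2.INTER_CUBIC))
E
```

```text
[ 0.46943139 -0.02806936  0.02220853] [0.11328716 0.19301262 0.05749702]
```

View pics/s3.png

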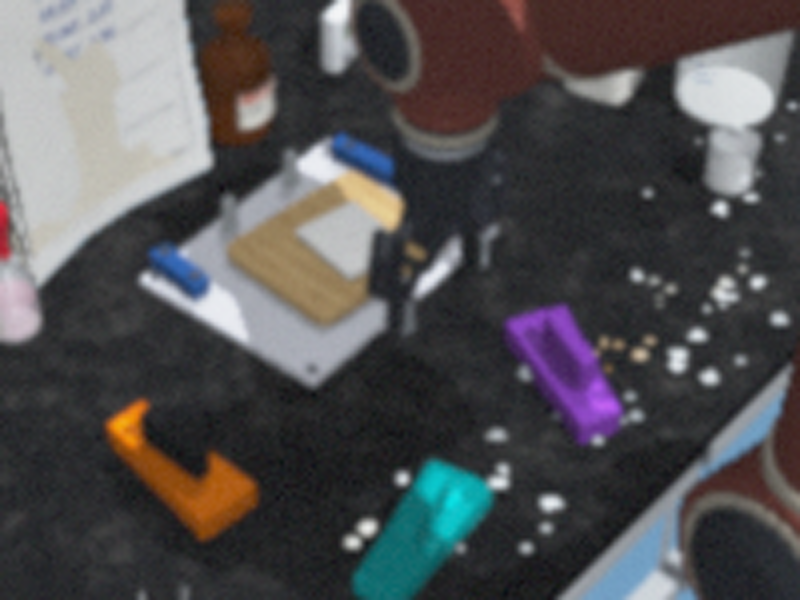

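View pics/w3.png

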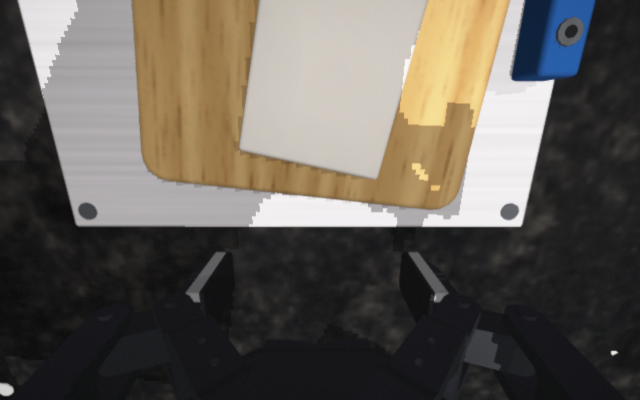

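The fingers stand just behind the base's near edge (wrist row 227) with no contact. I'll feel for the worktop to find the height of the open tips.

Request:
{"api": "servo_tool", "payload": {"deltas": [[[85,0,0,-3,0],[85,0,0,-5,0],[85,0,0,-6,0]]]}}

```text
time: 3.42
tool_pos: [0.4677, -0.0276, 0.0139]
tool_rot: [-0.0, 1.0, 0.009, -0.0]
contact_force: [-0.0, -0.4, -0.2]
gripper_width: 0.995
```

Request:
{"api": "servo_tool", "payload": {"deltas": [[[85,0,0,-2,0],[85,0,0,-4,0],[85,0,0,-4,0]]]}}

```text
time: 3.8
tool_pos: [0.4678, -0.0277, 0.01]
tool_rot: [-0.0, 1.0, 0.009, -0.0]
contact_force: [0.4, -0.3, -0.5]
gripper_width: 0.996
```

No contact at TCP z = 10 mm, so the open tips stand about 6 mm ahead of the TCP. I'll raise to tips ~10.5 mm and push slowly.

Request:
{"api": "servo_tool", "payload": {"deltas": [[[85,0,0,6.5,0],[85,8,0,6.5,0],[85,16,0,6.5,0],[85,22,0,6.5,0],[85,26,0,6.5,0]]]}}

```text
time: 4.42
tool_pos: [0.494, -0.0278, 0.0166]
tool_rot: [0.0, 1.0, 0.009, -0.001]
contact_force: [-2.7, -0.3, 1.6]
gripper_width: 0.995
```

Request:
{"api": "servo_tool", "payload": {"deltas": [[[85,4,0,0,0],[85,8,0,0,0],[85,12,0,0,0],[85,16,0,0,0],[85,18,0,0,0]]]}}

```text
time: 5.05
tool_pos: [0.5121, -0.0276, 0.0167]
tool_rot: [-0.0, 1.0, 0.009, -0.0]
contact_force: [-1.4, -0.1, 2.2]
gripper_width: 0.997
```

```bash
python3 - <<'E'
from h import *
s=state();print(s['tool_pos'],s['contact_force']);save(grab_frame('wrist'),'w4.png')
E
```

```text
[ 0.51208081 -0.02759828  0.01673131] [-1.38914121 -0.05815178  2.15421898]
```

View pics/w4.png

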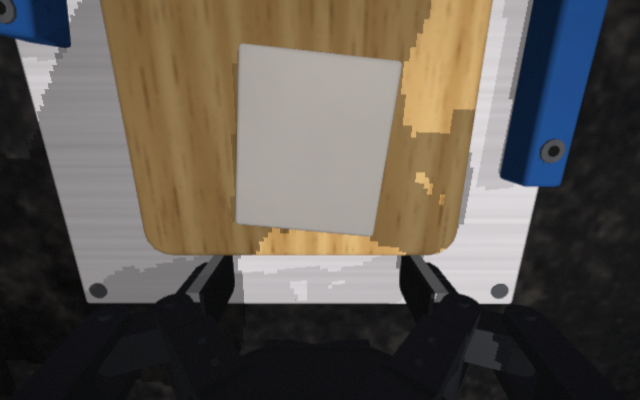

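The board is now square to the base, its near edge level at row 253, with the tile on it. I'll push on towards the dowels.

Request:
{"api": "servo_tool", "payload": {"deltas": [[[85,2,0,0,0],[85,4,0,0,0],[85,5,0,0,0],[85,5,0,0,0]]]}}

```text
time: 5.6
tool_pos: [0.5171, -0.0277, 0.0168]
tool_rot: [-0.0, 1.0, 0.009, 0.0]
contact_force: [-0.3, -0.6, -1.1]
gripper_width: 0.996
```

Request:
{"api": "servo_tool", "payload": {"deltas": [[[85,1,0,0,0],[85,2,0,0,0],[85,2,0,0,0]]]}}

```text
time: 5.98
tool_pos: [0.5173, -0.0277, 0.0167]
tool_rot: [-0.0, 1.0, 0.009, -0.003]
contact_force: [-9.2, 0.4, 7.6]
gripper_width: 0.996
```

Contact at 9 N: the board is against the dowels. Next I'll back off, lift, close, and go to the board's left end.

Request:
{"api": "servo_tool", "payload": {"deltas": [[[85,-10,0,0,0],[85,-10,0,55,0],[0,10,40,83,0],[0,40,85,83,0],[0,56,118,83,0]]]}}

```text
time: 6.6
tool_pos: [0.5768, 0.0919, 0.1011]
tool_rot: [-0.0, 1.0, 0.009, 0.002]
contact_force: [0.4, 0.5, -1.3]
gripper_width: 0.375
```

Request:
{"api": "servo_tool", "payload": {"deltas": [[[0,0,0,0,0],[0,0,0,0,0],[0,0,0,0,0]]]}}

```text
time: 6.98
tool_pos: [0.5744, 0.0893, 0.0995]
tool_rot: [0.0, 1.0, 0.008, -0.0]
contact_force: [-0.5, 0.4, 0.6]
gripper_width: 0.005
```

```bash
python3 - <<'E'
from h import *
import pickle
s=state();print(s['tool_pos'],s['contact_force'],s['gripper_width'])
c=calibration('wrist');im=grab_frame('wrist');save(im,'w5.png');pickle.dump((c,im),open('w5.pkl','wb'))
E
```

```text
[0.57444453 0.08929885 0.09953254] [-0.52268435  0.38000695  0.57379564] 0.00461661840538164
```

View pics/w5.png

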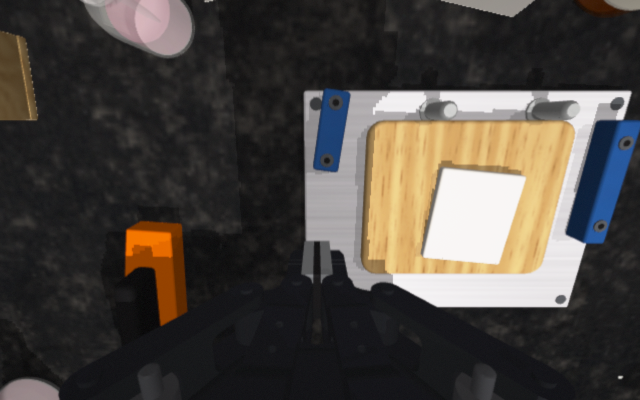

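The board lies against the dowels at (440,120) and (550,120), with its left end at column ~366. The fingers are shut left of it.

```bash
python3 - <<'E'
from h import *
import pickle
c,im=pickle.load(open('w5.pkl','rb'))
for n,u,v in (('L top',367,140),('L bot',361,262),('rear l',375,273),('rear r',535,273),('front l',382,122),('front r',565,122),('R top',574,135),('R bot',545,265)): print(n,(onz(c,u,v,.02)*1000).round(1))
E
```

```text
L top [634.6  54.9  20. ]
L bot [539.8  53.3  20. ]
rear l [530.1  41.4  20. ]
rear r [532.4 -86.9  20. ]
front l [646.9  45.5  20. ]
front r [648.8 -79.6  20. ]
R top [640.3 -88.1  20. ]
R bot [539.6 -93.1  20. ]
```

Request:
{"api": "servo_tool", "payload": {"deltas": [[[0,8,0,-30,0],[0,8,0,-60,0],[0,8,0,-70,0],[0,8,0,-70,0],[0,8,-8,-70,0]]]}}

```text
time: 7.65
tool_pos: [0.5839, 0.0822, 0.0312]
tool_rot: [-0.0, 1.0, 0.009, 0.001]
contact_force: [0.3, 0.4, 0.3]
gripper_width: -0.002
```

Request:
{"api": "servo_tool", "payload": {"deltas": [[[0,0,-6,0,0],[0,0,-12,0,0],[0,0,-18,0,0],[0,0,-24,0,0],[0,0,-28,0,0]]]}}

```text
time: 8.28
tool_pos: [0.5832, 0.0542, 0.0301]
tool_rot: [-0.0, 1.0, 0.008, 0.0]
contact_force: [-0.6, 3.0, 2.7]
gripper_width: -0.0
```

Request:
{"api": "servo_tool", "payload": {"deltas": [[[0,0,-2,0,0],[0,0,-3,0,0],[0,0,-3,0,0]]]}}

```text
time: 8.65
tool_pos: [0.5832, 0.0514, 0.03]
tool_rot: [-0.0, 1.0, 0.009, 0.0]
contact_force: [-0.6, 3.3, 2.5]
gripper_width: 0.004
```

Request:
{"api": "servo_tool", "payload": {"deltas": [[[0,0,-1,0,0],[0,0,-2,0,0],[0,0,-3,0,0],[0,0,-3,0,0]]]}}

```text
time: 9.15
tool_pos: [0.5832, 0.0483, 0.03]
tool_rot: [-0.0, 1.0, 0.009, 0.0]
contact_force: [-0.3, 3.1, 3.9]
gripper_width: 0.001
```

Request:
{"api": "servo_tool", "payload": {"deltas": [[[0,0,-1,0,0],[0,0,-1.5,0,0],[0,0,-1.5,0,0]]]}}

```text
time: 9.52
tool_pos: [0.5831, 0.0468, 0.0299]
tool_rot: [-0.0, 1.0, 0.009, 0.0]
contact_force: [0.9, 5.7, 4.6]
gripper_width: -0.002
```

Request:
{"api": "servo_tool", "payload": {"deltas": [[[0,0,-1,0,0],[0,0,-1,0,0],[0,0,-1.5,0,0]]]}}

```text
time: 9.9
tool_pos: [0.5831, 0.0456, 0.03]
tool_rot: [-0.0, 1.0, 0.008, 0.0]
contact_force: [0.5, 6.2, 4.6]
gripper_width: 0.001
```

```bash
python3 - <<'E'
from h import *
s=state();print(s['tool_pos'],s['contact_force'],s['gripper_width'])
save(grab_frame('wrist'),'w6.png')
E
```

```text
[0.5831357  0.04562618 0.03000386] [0.53171338 6.16602361 4.63364828] 0.001063569241395484
```

View pics/w6.png

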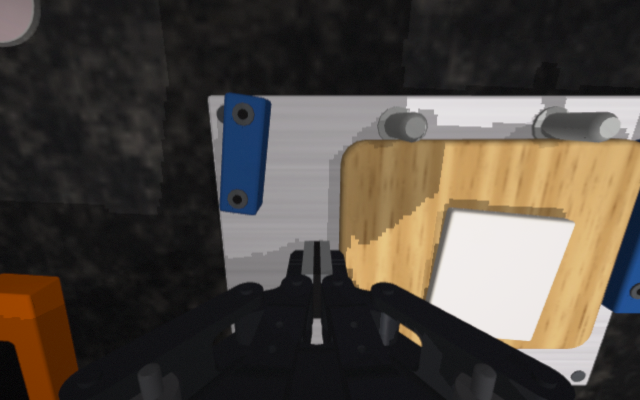

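Request:
{"api": "servo_tool", "payload": {"deltas": [[[0,0,-1,0,0],[0,0,-2,0,0],[0,0,-2,0,0]]]}}

```text
time: 10.32
tool_pos: [0.5831, 0.0453, 0.03]
tool_rot: [-0.002, 1.0, 0.008, 0.0]
contact_force: [-0.3, 11.8, 5.2]
gripper_width: 0.001
```

Contact at 12 N and the motion has stopped: the board is against the end stop. I'll back off, lift, and look at the board and wedge together.

Request:
{"api": "servo_tool", "payload": {"deltas": [[[0,0,10,0,0],[0,0,10,55,0],[60,-30,40,110,0],[60,-75,70,160,0],[60,-100,70,190,0]]]}}

```text
time: 10.95
tool_pos: [0.4813, 0.1133, 0.22]
tool_rot: [0.001, 1.0, 0.009, -0.001]
contact_force: [-0.2, -0.4, 0.6]
gripper_width: 0.638
```

Request:
{"api": "servo_tool", "payload": {"deltas": [[[60,0,0,0,0],[60,0,0,0,0],[60,0,0,0,0]]]}}

```text
time: 11.32
tool_pos: [0.4824, 0.1126, 0.2173]
tool_rot: [0.0, 1.0, 0.008, -0.002]
contact_force: [0.3, -0.1, -0.8]
gripper_width: 0.703
```

```bash
python3 - <<'E'
from h import *
import pickle
s=state();print(s['tool_pos'],abs(s['joint_vel']).max())
c=calibration('wrist');im=grab_frame('wrist');pickle.dump((c,im),open('w7.pkl','wb'))
b=cv2.cvtColor(im,cv2.COLOR_RGB2BGR)
cv2.imwrite('pics/w7c.png',cv2.resize(b[20:280,160:560],None,fx=2,fy=2,interpolation=cv2.INTER_CUBIC))
save(im,'w7.png')
E
```

```text
[0.48244945 0.11261392 0.21734751] 0.0062999451324232325
```

View pics/w7c.png

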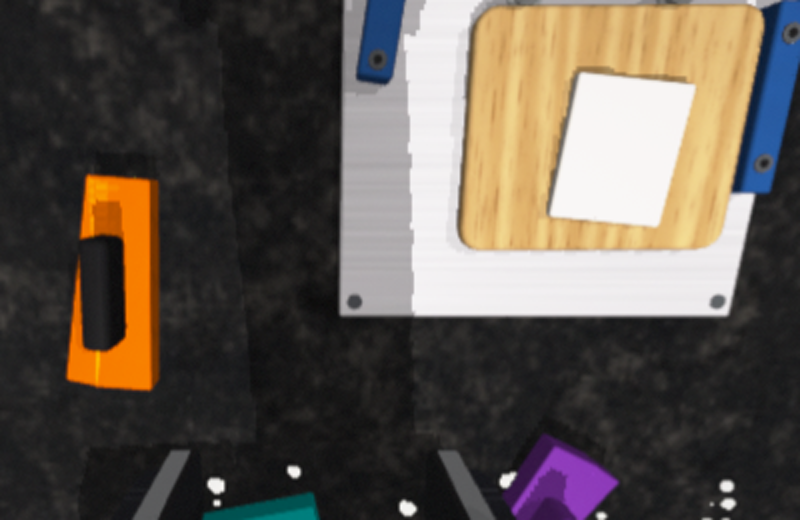

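View pics/w7.png

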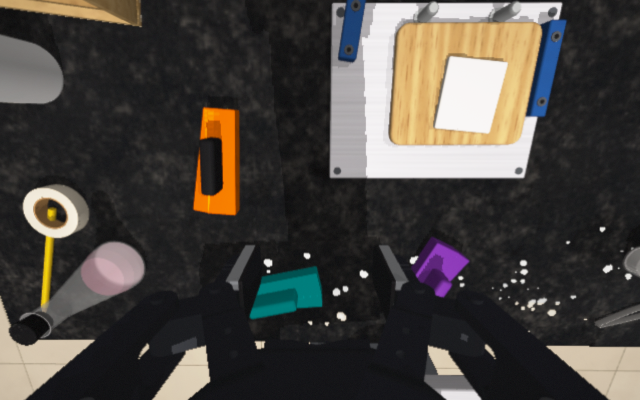

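The board is square in the corner. Its left end is at crop column ~465, and it touches the stop at the right. Enlarging the wedge to measure it.

```bash
python3 - <<'E'
from h import *
import pickle
c,im=pickle.load(open('w7.pkl','rb'))
b=cv2.cvtColor(im,cv2.COLOR_RGB2BGR)
b=np.clip(b.astype(float)*1.0,0,255).astype(np.uint8)
g=cv2.convertScaleAbs(b[98:228,180:260],alpha=1.0,beta=30)
cv2.imwrite('pics/w7w.png',cv2.resize(g,None,fx=4.6,fy=4.6,interpolation=cv2.INTER_CUBIC))
for n,u,v in (('L top',396,40),('L bot',389,130),('rear l',405,145),('rear r',510,145),('front l',410,23),('front r',530,23),('Rtop',542,35),('Rbot',527,135)): print(n,(onz(c,u,v,.02)*1000).round(1))
for n,u,v in (('h_bl',337,171),('h_br',518.5,171)): print(n,(onz(c,u,v,.008)*1000).round(1))
E
```

```text
L top [631.7  35.3  20. ]
L bot [544.4  34.2  20. ]
rear l [528.6  15.   20. ]
rear r [ 530.5 -101.1   20. ]
front l [646.8  23.   20. ]
front r [648.6 -95.1  20. ]
Rtop [ 638.3 -109.5   20. ]
Rbot [ 541.5 -117.4   20. ]
h_bl [496.1  88.3   8. ]
h_br [ 499.6 -125.7    8. ]
```

View pics/w7w.png

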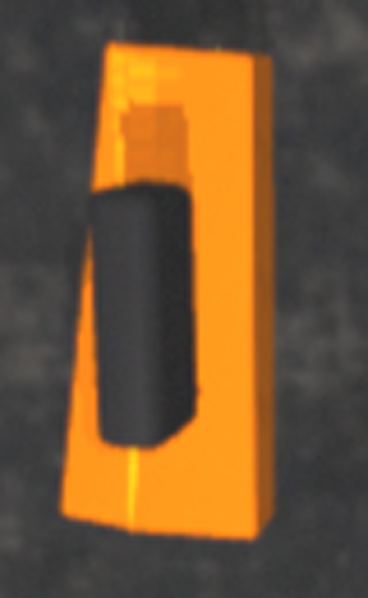

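```bash
python3 - <<'E'
from h import *
import pickle
c,im=pickle.load(open('w7.pkl','rb'))
f=lambda x,y,z:(onz(c,180+(x+.5)/4.6-.5,98+(y+.5)/4.6-.5,z/1000)*1000).round(1)
for n,p in dict(tl=(107,44,20),tr=(252,54,20),br=(258,540,20),bl=(62,514,20),tr0=(273,58,0),br0=(270,520,0),rtl=(93,195,50),rbl=(101,438,50),rtr=(148,183,50),rbr=(155,445,50)).items(): print(n,f(*p))
E
```

```text
tl [564.6 234.9  20. ]
tr [563.  201.5  20. ]
br [443.3 208.   20. ]
bl [449.5 257.9  20. ]
tr0 [562.5 201.8   0. ]
br0 [442.  210.2   0. ]
rtl [532.8 229.7  50. ]
rbl [478.2 233.5  50. ]
rtr [535.6 217.6  50. ]
rbr [476.8 221.3  50. ]
```

The wedge measures 33 mm at the thin end, 50 mm at the thick end and 120 mm long, matching the description. Its origin is about (505,226) and its yaw is -3.5°. I'll grasp the rib.

Request:
{"api": "servo_tool", "payload": {"deltas": [[[60,11,57,0,-0.4],[60,22.5,113.4,0,-0.75],[60,22.5,113.4,-45,-0.75],[60,22.5,113.4,-90,-0.75],[60,22.5,113.4,-130,-0.75]]]}}

```text
time: 12.0
tool_pos: [0.5047, 0.2263, 0.0864]
tool_rot: [0.001, 1.0, -0.031, -0.002]
contact_force: [-0.2, 0.8, 0.2]
gripper_width: 0.704
```

Request:
{"api": "servo_tool", "payload": {"deltas": [[[60,0,0,0,0]]]}}

```text
time: 12.12
tool_pos: [0.5021, 0.2253, 0.0844]
tool_rot: [0.002, 1.0, -0.031, -0.005]
contact_force: [-0.8, -0.1, 0.1]
gripper_width: 0.701
```

```bash
python3 - <<'E'
from h import *
s=state();print(s['tool_pos'],s['contact_force'],s['gripper_width'])
save(grab_frame('wrist'),'w8.png')
E
```

```text
[0.50211729 0.22532305 0.08435291] [-0.80269563 -0.13304023  0.08266561] 0.701451092295212
```

View pics/w8.png

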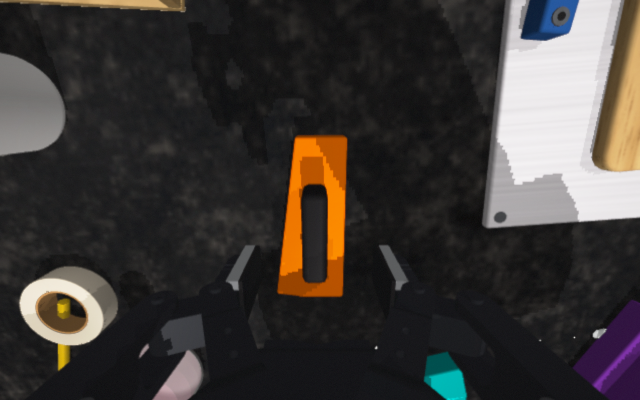

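The rib is centred at column 315 and parallel to the fingers. I'll lower and close.

Request:
{"api": "servo_tool", "payload": {"deltas": [[[60,2,0,-20,0],[60,2,0,-40,0],[60,2,0,-41,0],[0,2,0,-41,0],[0,2,0,-41,0]]]}}

```text
time: 12.8
tool_pos: [0.5081, 0.2269, 0.0496]
tool_rot: [-0.0, 1.0, -0.031, 0.001]
contact_force: [1.1, -0.1, 0.3]
gripper_width: 0.287
```

Request:
{"api": "servo_tool", "payload": {"deltas": [[[0,0,0,0,0],[0,0,0,0,0],[0,0,0,0,0]]]}}

```text
time: 13.18
tool_pos: [0.5081, 0.2268, 0.0498]
tool_rot: [-0.0, 1.0, -0.031, 0.001]
contact_force: [-1.3, -1.7, 6.3]
gripper_width: 0.172
```

Request:
{"api": "servo_tool", "payload": {"deltas": [[[0,0,0,20,0],[0,0,0,50,0],[0,0,-40,60,0.4],[0,15,-90,60,0.75],[0,37,-140,60,0.75]]]}}

```text
time: 13.8
tool_pos: [0.5443, 0.0857, 0.1096]
tool_rot: [-0.0, 1.0, 0.009, 0.0]
contact_force: [0.1, 1.3, -1.9]
gripper_width: 0.17
```

Request:
{"api": "servo_tool", "payload": {"deltas": [[[0,0,-12,0,0],[0,0,-12,0,0],[0,0,-12,0,0],[0,0,-12,0,0]]]}}

```text
time: 14.3
tool_pos: [0.544, 0.0759, 0.1087]
tool_rot: [-0.0, 1.0, 0.009, -0.0]
contact_force: [-0.8, 0.6, -1.7]
gripper_width: 0.173
```

```bash
python3 - <<'E'
from h import *
import pickle
s=state();print(s['tool_pos'],s['tool_rot'],s['contact_force'],s['gripper_width'],abs(s['joint_vel']).max())
c=calibration('wrist');im=grab_frame('wrist');pickle.dump((c,im),open('w9.pkl','wb'));save(im,'w9.png')
b=cv2.cvtColor(im,cv2.COLOR_RGB2BGR)
cv2.imwrite('pics/w9c.png',cv2.resize(b[0:320,200:460],None,fx=1.8,fy=1.8,interpolation=cv2.INTER_CUBIC))
E
```

```text
[0.54401428 0.07587411 0.10867172] [-1.25972191e-04  9.99955438e-01  9.43755124e-03 -1.99204722e-04] [-0.76409477  0.62942189 -1.72350704] 0.17324656099976476 0.0033591491340713687
```

View pics/w9.png

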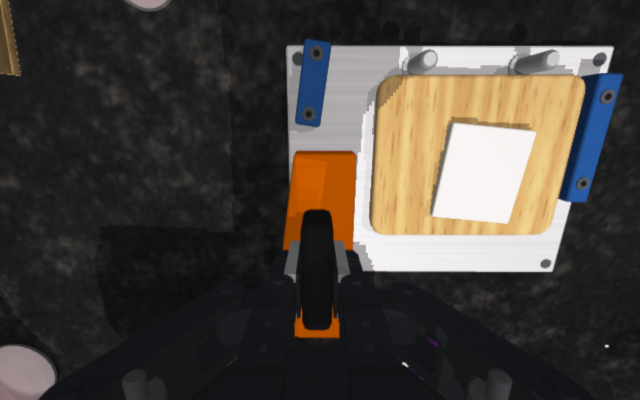

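View pics/w9c.png

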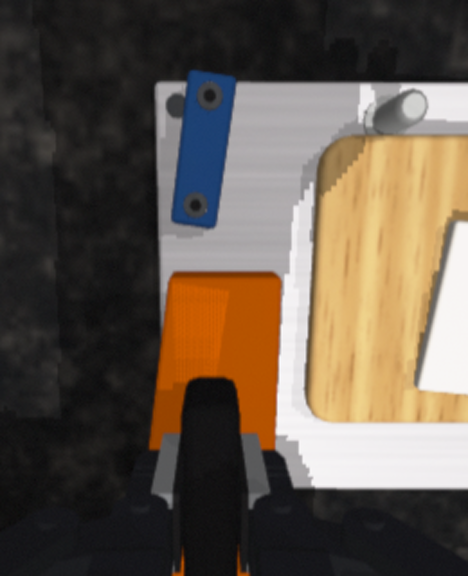

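The wedge is held with its thin end forward, at (325,155). The slot between the fence (313,85) and the board's left end (375,150) is clear. Next I'll measure the wedge in hand.

```bash
python3 - <<'E'
from h import *
import pickle
c,im=pickle.load(open('w9.pkl','rb'))
f=lambda x,y,z:(onz(c,200+(x+.5)/1.8-.5,(y+.5)/1.8-.5,z/1000)*1000).round(1)
for n,p in dict(tl=(172,275,79),tr=(280,275,79),r_lo=(275,446,79),l_lo=(150,448,79),ribtopL=(186,382,109),ribtopR=(236,382,109),bL1=(318,170,20),bL2=(307,385,20),fb1=(215,227,26),ft1=(236,78,26)).items(): print(n,f(*p))
E
```

```text
tl [600.6  88.2  79. ]
tr [601.2  56.2  79. ]
r_lo [545.7  54.6  79. ]
l_lo [544.2  95.5  79. ]
ribtopL [577.4  82.5 109. ]
ribtopR [577.7  69.9 109. ]
bL1 [635.   35.8  20. ]
bL2 [547.   33.5  20. ]
fb1 [613.1  75.2  26. ]
ft1 [664.8  68.8  26. ]
```

Request:
{"api": "servo_tool", "payload": {"deltas": [[[0,2,-10,0,0],[0,4,-18.5,-10,0],[0,4,-18.5,-30,0],[0,4,-18.5,-45,0],[0,4,-18.5,-48,0]]]}}

```text
time: 14.98
tool_pos: [0.5466, 0.0563, 0.0581]
tool_rot: [-0.0, 1.0, 0.009, -0.002]
contact_force: [0.7, -0.7, -2.0]
gripper_width: 0.173
```

Request:
{"api": "servo_tool", "payload": {"deltas": [[[0,0,0,0,0],[0,0,0,0,0]]]}}

```text
time: 15.22
tool_pos: [0.5491, 0.0563, 0.0615]
tool_rot: [-0.0, 1.0, 0.009, 0.001]
contact_force: [0.3, 0.0, -0.9]
gripper_width: 0.17
```

```bash
python3 - <<'E'
from h import *
import pickle
s=state();print(s['tool_pos'],s['contact_force'])
c=calibration('wrist');im=grab_frame('wrist');pickle.dump((c,im),open('w10.pkl','wb'))
b=cv2.cvtColor(im,cv2.COLOR_RGB2BGR)
cv2.imwrite('pics/w10c.png',cv2.resize(b[0:300,180:480],None,fx=2,fy=2,interpolation=cv2.INTER_CUBIC))
E
```

```text
[0.54906686 0.05628132 0.06145697] [ 0.28220462  0.0131439  -0.86093156]
```

View pics/w10c.png

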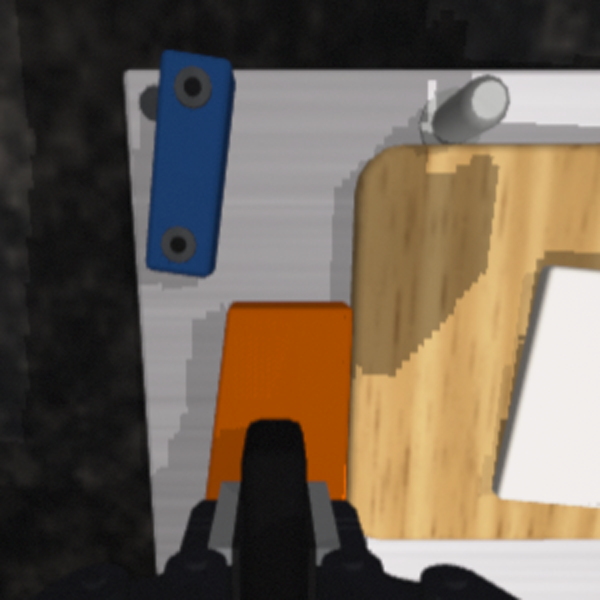

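```bash
python3 - <<'E'
from h import *
import pickle
c,im=pickle.load(open('w10.pkl','rb'))
f=lambda x,y,z:(onz(c,180+(x+.5)/2-.5,(y+.5)/2-.5,z/1000)*1000).round(1)
for n,p in dict(tl=(229,306,31.7),tr=(351,306,31.7),r_lo=(347,490,31.7),l_lo=(206,498,31.7),bL1=(357,190,20),bL2=(355,370,20),fb1=(214,274,26),ft1=(233,66,26),dl=(490,98,38)).items(): print(n,f(*p))
E
```

```text
tl [605.6  69.1  31.7]
tr [606.2  36.5  31.7]
r_lo [552.6  34.6  31.7]
l_lo [549.3  76.1  31.7]
bL1 [636.1  35.1  20. ]
bL2 [586.1  32.6  20. ]
fb1 [613.5  73.5  26. ]
ft1 [663.7  68.2  26. ]
dl [655.2   7.9  38. ]
```

The gaps come out at about 2 mm on each side after the slide. I'll slide the wedge 26 mm into the slot, then lower it.

Request:
{"api": "servo_tool", "payload": {"deltas": [[[0,8,0.1,0,0],[0,16,0.3,0,0],[0,22,0.4,0,0],[0,26,0.4,0,0],[0,26,0.4,0,0]]]}}

```text
time: 15.9
tool_pos: [0.5747, 0.0565, 0.0607]
tool_rot: [0.0, 1.0, 0.009, -0.0]
contact_force: [0.3, 0.6, -2.8]
gripper_width: 0.171
```

Request:
{"api": "servo_tool", "payload": {"deltas": [[[0,0,0,-2,0],[0,0,0,-3,0],[0,0,0,-3,0]]]}}

```text
time: 16.27
tool_pos: [0.5744, 0.0566, 0.0579]
tool_rot: [-0.0, 1.0, 0.009, -0.0]
contact_force: [-1.1, -0.2, -0.5]
gripper_width: 0.175
```

```bash
python3 - <<'E'
from h import *
import pickle
s=state();print(s['tool_pos'],s['contact_force'])
c=calibration('wrist');im=grab_frame('wrist');pickle.dump((c,im),open('w11.pkl','wb'))
b=cv2.cvtColor(im,cv2.COLOR_RGB2BGR)
cv2.imwrite('pics/w11c.png',cv2.resize(b[0:300,180:480],None,fx=2,fy=2,interpolation=cv2.INTER_CUBIC))
E
```

```text
[0.57435939 0.05659068 0.05786006] [-1.11064808 -0.23994716 -0.47414719]
```

View pics/w11c.png

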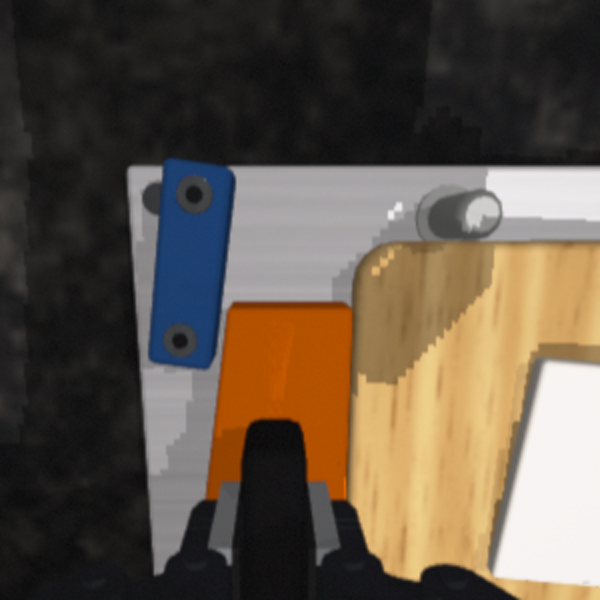

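The wedge's tip has entered between the fence and the board, and it is touching down. I'll ease down slightly, then release.

Request:
{"api": "servo_tool", "payload": {"deltas": [[[0,0,0,-0.7,0],[0,0,0,-0.7,0]]]}}

```text
time: 16.58
tool_pos: [0.5744, 0.0566, 0.0578]
tool_rot: [0.0, 1.0, 0.009, -0.0]
contact_force: [-5.2, -0.9, 5.4]
gripper_width: 0.173
```

Request:
{"api": "servo_tool", "payload": {"deltas": [[[40,0,0,0,0],[40,0,0,0,0],[40,0,0,0,0],[40,0,0,30,0],[40,0,0,60,0]]]}}

```text
time: 17.2
tool_pos: [0.5741, 0.0566, 0.1171]
tool_rot: [-0.0, 1.0, 0.009, -0.001]
contact_force: [-0.1, 0.1, -0.7]
gripper_width: 0.467
```

Request:
{"api": "servo_tool", "payload": {"deltas": [[[40,-50,0,30,0],[0,-100,0,60,0],[0,-130,0,60,0],[0,-130,0,60,0],[0,-130,0,60,0]]]}}

```text
time: 17.82
tool_pos: [0.4449, 0.0565, 0.1771]
tool_rot: [0.0, 1.0, 0.009, 0.0]
contact_force: [0.6, -0.1, -1.2]
gripper_width: 0.001
```

```bash
python3 - <<'E'
from h import *
import pickle
s=state();print(s['tool_pos'],s['contact_force'],s['gripper_width'])
c=calibration('wrist');im=grab_frame('wrist');pickle.dump((c,im),open('w12.pkl','wb'))
b=cv2.cvtColor(im,cv2.COLOR_RGB2BGR);save(im,'w12.png')
E
```

```text
[0.44491658 0.05653602 0.17713688] [ 0.55435279 -0.09627982 -1.16034173] 0.0005670284150904603
```

View pics/w12.png

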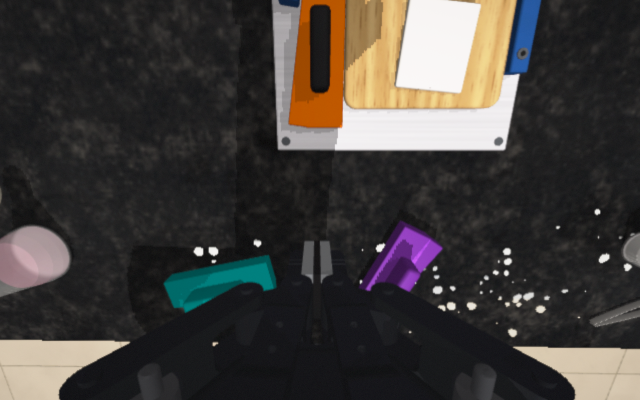

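The wedge was released flat in the slot: thick end at row ~125, tip beside the fence, board and tile in place. I'll go down behind the thick end with closed fingers.

Request:
{"api": "servo_tool", "payload": {"deltas": [[[0,20,0,-40,0],[0,38,0,-80,0],[0,38,0,-115,0],[0,38,0,-145,0],[0,38,0,-145,0]]]}}

```text
time: 18.5
tool_pos: [0.4817, 0.0565, 0.03]
tool_rot: [-0.0, 1.0, 0.008, -0.002]
contact_force: [-0.1, 0.0, 0.4]
gripper_width: 0.0
```

Request:
{"api": "servo_tool", "payload": {"deltas": [[[0,6,0,0,0],[0,12,0,0,0],[0,18,0,0,0],[0,24,0,0,0],[0,30,0,0,0]]]}}

```text
time: 19.12
tool_pos: [0.5126, 0.0566, 0.0322]
tool_rot: [-0.0, 1.0, 0.009, -0.0]
contact_force: [-2.6, -0.7, 2.0]
gripper_width: 0.004
```

Request:
{"api": "servo_tool", "payload": {"deltas": [[[0,3,0,0,0],[0,6,0,0,0],[0,9,0,0,0],[0,11,0,0,0]]]}}

```text
time: 19.62
tool_pos: [0.5236, 0.0566, 0.032]
tool_rot: [0.0, 1.0, 0.009, -0.0]
contact_force: [-3.9, -0.3, 3.3]
gripper_width: 0.001
```

Request:
{"api": "servo_tool", "payload": {"deltas": [[[0,1.5,0,0,0],[0,3,0,0,0],[0,3,0,0,0]]]}}

```text
time: 20.0
tool_pos: [0.5265, 0.0565, 0.032]
tool_rot: [0.0, 1.0, 0.009, 0.0]
contact_force: [-3.0, -0.3, 0.8]
gripper_width: -0.001
```

Request:
{"api": "servo_tool", "payload": {"deltas": [[[0,1,0,0,0],[0,1.5,0,0,0],[0,1.5,0,0,0]]]}}

```text
time: 20.38
tool_pos: [0.5268, 0.0565, 0.032]
tool_rot: [0.0, 1.0, 0.009, -0.002]
contact_force: [-7.0, -1.2, 6.3]
gripper_width: 0.002
```

Request:
{"api": "servo_tool", "payload": {"deltas": [[[0,1,0,0,0],[0,1,0,0,0],[0,1,0,0,0]]]}}

```text
time: 20.75
tool_pos: [0.5283, 0.0565, 0.032]
tool_rot: [0.0, 1.0, 0.009, -0.001]
contact_force: [-5.0, -1.1, 4.4]
gripper_width: -0.001
```

Request:
{"api": "servo_tool", "payload": {"deltas": [[[0,1,0,0,0],[0,1,0,0,0],[0,1,0,0,0]]]}}

```text
time: 21.12
tool_pos: [0.5288, 0.0565, 0.032]
tool_rot: [0.0, 1.0, 0.009, -0.002]
contact_force: [-7.2, -0.6, 6.1]
gripper_width: -0.001
```

Request:
{"api": "servo_tool", "payload": {"deltas": [[[0,1,0,0,0],[0,2,0,0,0],[0,2,0,0,0]]]}}

```text
time: 21.5
tool_pos: [0.5291, 0.0565, 0.0319]
tool_rot: [0.0, 1.0, 0.009, -0.004]
contact_force: [-13.9, -0.2, 12.6]
gripper_width: -0.002
```

Request:
{"api": "servo_tool", "payload": {"deltas": [[[0,1,0,0,0],[0,1,0,0,0],[0,1,0,0,0]]]}}

```text
time: 21.88
tool_pos: [0.5293, 0.0564, 0.0318]
tool_rot: [0.0, 1.0, 0.009, -0.005]
contact_force: [-17.4, -1.2, 13.8]
gripper_width: -0.002
```

Request:
{"api": "servo_tool", "payload": {"deltas": [[[0,1,0,0,0],[0,1,0,0,0],[0,1,0,0,0],[0,1,0,0,0]]]}}

```text
time: 22.38
tool_pos: [0.5294, 0.0565, 0.0318]
tool_rot: [0.0, 1.0, 0.009, -0.007]
contact_force: [-21.8, -2.0, 18.6]
gripper_width: 0.0
```

Request:
{"api": "servo_tool", "payload": {"deltas": [[[0,-3,0,0,0],[0,-7,0,0,0],[0,-25,0,0,0],[0,-35,0,50,0],[0,-35,0,105,0]]]}}

```text
time: 23.0
tool_pos: [0.4981, 0.0567, 0.1372]
tool_rot: [-0.0, 1.0, 0.009, -0.0]
contact_force: [1.7, 0.7, -0.3]
gripper_width: 0.002
```

Request:
{"api": "servo_tool", "payload": {"deltas": [[[0,20,0,60,0],[0,20,0,120,0],[0,20,0,120,0],[0,20,0,120,0]]]}}

```text
time: 23.5
tool_pos: [0.5193, 0.0566, 0.257]
tool_rot: [-0.0, 1.0, 0.009, 0.001]
contact_force: [-0.6, 0.3, -1.3]
gripper_width: 0.003
```

```bash
python3 - <<'E'
from h import *
import pickle
s=state();print(s['time'],s['tool_pos'],s['contact_force'],abs(s['joint_vel']).max())
c=calibration('wrist');im=grab_frame('wrist');pickle.dump((c,im),open('w13.pkl','wb'))
b=cv2.cvtColor(im,cv2.COLOR_RGB2BGR)
cv2.imwrite('pics/w13c.png',cv2.resize(b[20:240,240:520],None,fx=2.7,fy=2.7,interpolation=cv2.INTER_CUBIC))
t=cv2.cvtColor(grab_frame('top'),cv2.COLOR_RGB2BGR);cv2.imwrite('pics/t13.png',t)
E
```

```text
23.5 [0.51926303 0.05660156 0.25700641] [-0.59115793  0.27539635 -1.31351214] 0.04245264910406206
```

View pics/w13c.png

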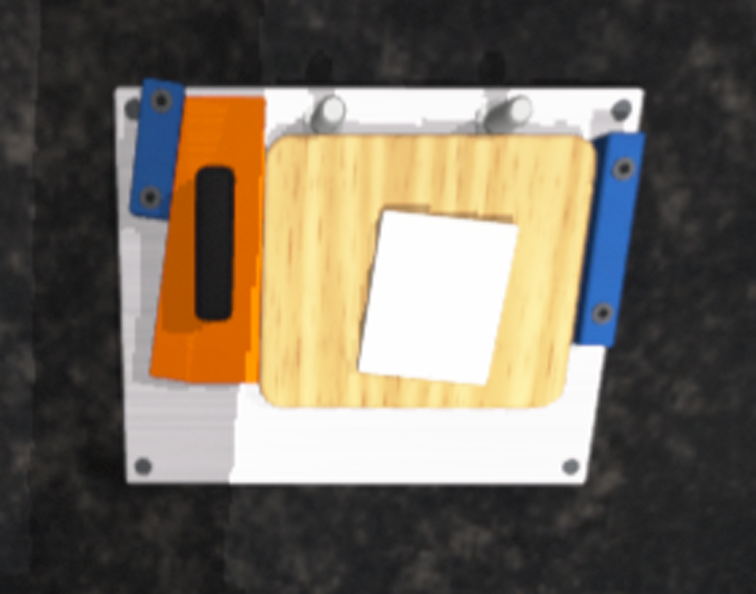

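View pics/t13.png

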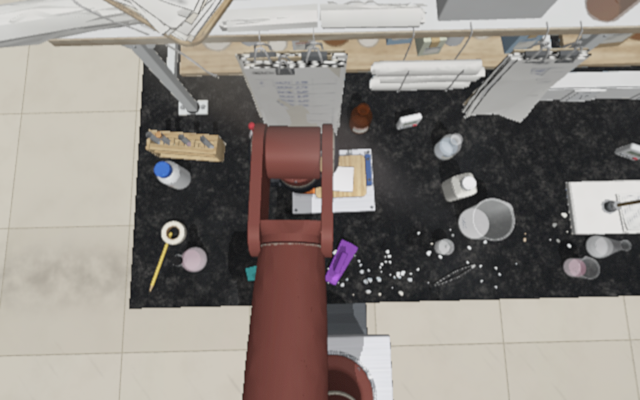

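The wedge sits tight between the fence (150,150 in the crop) and the board. The board is up against both dowels and the stop, the tile is on it, and the bystanders are unmoved. One numeric check.

```bash
python3 - <<'E'
from h import *
import pickle
c,im=pickle.load(open('w13.pkl','rb'))
H=np.array([589.8,-39.]);th=np.deg2rad(1.0)
X=np.array([np.sin(th),-np.cos(th)]);Y=np.array([np.cos(th),np.sin(th)])
f=lambda x,y,z:(onz(c,240+(x+.5)/2.7-.5,20+(y+.5)/2.7-.5,z/1000)*1000)
for n,p in dict(hbl=(143,466,8),hbr=(571,466,8),htr=(621,110,8),bfl=(300,135,20),bfr=(560,135,20),bL1=(267,170,20),bL2=(260,380,20),brl=(290,408,20),brr=(540,408,20),bR1=(595,170,20),bR2=(568,380,20),wtl=(185,97,28),wtr=(265,97,28),wbr=(259,383,28),wbl=(150,376,28)).items():
    q=f(*p)[:2]-H;print(n,(q@X).round(1),(q@Y).round(1))
E
```

```text
hbl -129.0 -90.7
hbr 85.1 -90.7
htr 84.9 70.7
bfl -57.0 59.0
bfr 54.4 58.9
bL1 -70.9 45.1
bL2 -72.1 -46.0
brl -57.6 -59.3
brr 60.7 -59.3
bR1 71.5 45.0
bR2 72.1 -46.0
wtl -106.0 72.2
wtr -72.9 72.2
wbr -73.1 -46.2
wbl -123.0 -43.0
```

```bash
python3 - <<'E'
from h import *
print(job_done(), state()['time'])
E
```

```text
the job is handed in; nothing more can be done
the job is handed in; nothing more can be done
```

I finished the job and handed it in at about 24 s of the 72 s allowed.

**What I did:**
- I squared the board with the open fingers and pushed it against both dowels (about 9 N), then against the end stop (about 12 N).
- I set the orange wedge flat in the slot, thin end first, about 31 mm short of home, and let go.
- With closed fingers I pushed its thick end until it stopped moving under about 22 N, slightly over the 10–20 N you gave. Then I backed the arm away.

**Last checks:**
- **Board:** the final wrist picture puts its edges within about 1.6 mm of their home lines on all sides, so it is still square in the corner.
- **Wedge:** it touches the board on one side and the fence on the other. Its thick end measures about 1 mm short of nominal home and its thin end about 3 mm short. Those two readings disagree by about 2 mm, roughly the camera calibration error.
- **Tile and bystanders:** the tile lies on the board. The top view, partly hidden by the arm, showed no bystander moved.
- **Forces:** during the pushes the sensor also read an upward force of up to 19 N, which I did not explain. All readings stayed well below the limits.

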